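# Slide carrier from its parking dock to the viewing pad

### The arm

A 7-joint arm with a two-finger parallel gripper is mounted at the origin on a cart in front of the work surface, level with it; the furniture and walls round the work are solid. World frame = base frame: x ahead of the robot, y to its left, z up, the work surface at z = 0. Lengths are in m, angles in rad, forces in N, time in s.
With the tool pointing down it reaches from about 0.425 to 0.925 m from the base axis. Payload 6.8 kg.
Tool frame: the origin (TCP) lies between the finger pads; the fingertips stand r.tcp_to_tips ahead of it and the grasp point (between the pads) lies 3 mm ahead of it (r.tcp_to_tips is the distance from the TCP to the fingertips, in m); z points along the fingers, y is the line along which they close (so a half turn about z gives the same grasp; the last joint's range is limited). The gripper opens to 85 mm and grips with 20 to 120 N. Pads are 22 mm wide; open, the fingers measure 114 mm over their backs; the gripper's body (76 mm by 85 mm) begins 54 mm behind the grasp point. The pads swing forward as they close: fully open they stand 13 mm farther back than shut.
Start: joints at [1.021, 0.477, 0.022, 1.555, -0.011, 1.109, -0.083], TCP at [0.289, -0.61, 0.253] pointing down, gripper open.
Joint ranges: [-2.96, 2.96], [-0.34, 2.1], [-1.41, 1.46], [0.24, 2.44], [-1.37, 4.51], [0.17, 1.92], [-2.96, 2.96]. Speed limits (rad/s): [2.39, 2.39, 3.14, 3.14, 3.14, 3.14, 3.14].

### API

Orientations are given as a rotation vector (axis times angle).
In Python, from bench import r gives the robot as it stands. The module is installed in compiled form; this text tells all that it offers.
- The arm moves only by the tool step_arm, never from a script. Its argument "moves" is a list of rows, each an object of numbers: "rx", "ry", "rz": the turn, a rotation vector about the tool's x, y, z in degrees; "dx", "dy", "dz": the shift along the tool's x, y, z in mm; "gripper": the opening, from -1 (shut) to 1 (fully open). In form: [{"rx": .., "ry": .., "rz": .., "dx": .., "dy": .., "dz": .., "gripper": ..}, ...]. A call has 1 to 20 rows; each row shifts and turns the commanded pose from where the row before left it, along the tool's axes as they then stand; what a row does not reach is not made up. A row lasts 1/8 s, in which the tool goes at most 62.5 mm and 10.7 degrees, less where a joint would pass 70% of its speed; a pose out of reach is approached as far as the arm can. A call is refused whole if a number of a shift passes 62.5 or a number of a turn 10.7, either way. A call with a gripper value outside its range is refused whole. The fingers move at their own pace and stop on an object; "grip_force" is the grip in N (left out, the last holds). Time passes only in rows, so rows that do not move let the fingers close. It gives the time, the measured TCP pose, the force, the opening and the grip force at its end, in the units of the state.
- r.get_obs(): the state, without advancing time (a new reading comes with each control period).
- r.grab_frame(name): name is "scene" or "top"; returns the picture (384x512x3 uint8, blue, green, red); there is no depth.
- r.camera_info(name): a dict with "mtx" (3x3 intrinsics, pixels), "rvec" (rotation vector, rad) and "tvec" (3), from world to camera coordinates, as OpenCV has them. Camera axes: x right, y down, z forward; pixel columns grow to the right and rows downward; lengths in m; the calibration is good to about 2 mm. A picture is of the moment at which its call begins. camera_info takes no time and is no camera call.
- r.hand_in(): hands the job in; it is judged then, once.
The state is a dict: "clock": time; "joints": joint angles; "qvel": joint speeds; "tau": joint torques, N m; "tcp_pos": TCP position; "orientation": TCP orientation; "contact_force": force on the tool from outside, world axes, zero at the start; "moment": the same for the moment, N m; "grip_width": finger opening in m; "gripper_force": force on a finger pad.
Only numpy, scipy, OpenCV 4.12 (cv2) and the standard library are available. Lean on these libraries where they do the work, as an engineer would, in place of code of your own. Each camera call takes 0.05 s, during which the arm holds its last target. There are 200 camera calls.

### The job

The slide carrier lies in its parking dock, where its sides cannot be gripped. Press down on its top and drag it back towards the dock's open front until at least two thirds of it is out on the tongue, and let go of it there. Then take it by its long sides and lay it gently, slide up, lengthwise in the middle of the white viewing pad, keeping it flat on the way; let go of it only when it is down on the pad, and leave the beaker, the petri dish and the slide box where they are.

Things in the scene. Friction and masses are not known exactly. Their poses are not given: they have to be found in the camera images.
- carrier: Loose flat aluminium slide carrier, a plate 100 (its x) x 44 (y) x 10 mm (z), 0.1 to 0.2 kg; its underside slides easily on the dock. The top is flat: a black rubber pad at the front end (-x), a mounted glass slide inset flush in the rest. Origin: centre of its underside; x along its length to the rear, z up.
- carrier_pad (a point): Centre of the carrier's flush ribbed black rubber pad, 20 x 34 mm, on top of the plate (10 mm above its underside), 36 mm in front of its middle: the place to press, with closed fingertips and some 5 to 20 N.
- dock: Fixed grey and white parking dock. Bed 14 mm high; on it a slot 48 mm wide between two white rails 18 mm wide, closed by a wall at the rear (+x), open at the front (-x). Rails and wall are 24 mm high, flush with the parked carrier's top. Origin: on the worktop under the slot's middle. The carrier is parked within 3 mm of it (14 mm above), axes alike, and is drawn out along the dock's -x.
- dock_tongue (a point): Middle of the top of the dock's grey tongue, 14 mm above the worktop and 110 mm in front of the dock's origin. The tongue is as high as the bed but only 30 mm wide; it runs from the rails' ends (52 mm in front of the dock's origin) to 170 mm in front of it. A carrier drawn out on it has its long sides free to grip.
- viewing_pad: Fixed low white light box with a flat top, 170 (x) x 124 (y) mm and 20 mm high. Origin: centre of its underside on the worktop; x along its length. The carrier shall lie on it with its length along the pad's x, either way round.
- beaker: Loose empty beaker, 55 mm across, 66 mm high; a bystander. Origin: centre of its underside.
- petri_dish: Loose closed petri dish, 74 mm across, 16 mm high; a bystander. Origin: centre of its underside.
- slide_box: Loose slide box, 33 (x) x 85 (y) x 24 mm; a bystander. Origin: centre of its underside.
Not all that is in view belongs to the job. What is shaped like the dock but orange is not meant. There is more than one size of the carrier; the one meant has the size given above.

How it is judged:
By the outcome, as a careful person would: the job done as asked, in the order asked, and still so for the second after the job is handed in, with the robot touching nothing.
It also fails if it takes over 64 s, if anything falls off the work surface, if the arm or the gripper's body presses on something with over 40 N, if the wrist force passes 120 N, or if a joint passes its speed limit or range.

## Working session

There is one attempt and no reset: what is moved stays moved. The work goes in short steps, Python scripts to look and compute and a tool call to move; the robot and the scene stay as the last step left them, time stands still between calls to the robot, and variables do not carry over. Pictures are saved under pics/ and viewed, at most 10 in all, crops included, and the job is handed in when it is done.

Besides the shell and the picture viewer there is one more tool, called after "Emit:" as name(argument=value, ...) on one line, values as JSON. step_arm: Moves the arm, as the interface text tells. Its arguments: {"type":"object","properties":{"moves":{"type":"array","items":{"type":"object","properties":{"rx":{"type":"number"},"ry":{"type":"number"},"rz":{"type":"number"},"dx":{"type":"number"},"dy":{"type":"number"},"dz":{"type":"number"},"gripper":{"type":"number"}}}},"grip_force":{"type":"number"}},"required":["moves"]}

```bash
mkdir -p pics
python3 - <<'E'
from bench import r
import cv2
for n in("scene","top"):
    cv2.imwrite(f"pics/{n}0.png",cv2.resize(r.grab_frame(n),(800,600),interpolation=cv2.INTER_CUBIC))
    print(r.camera_info(n))
o=r.get_obs();print(o,r.tcp_to_tips)
E
```

```text
{'mtx': array([[387.91749136,   0.        , 259.77016475],
       [  0.        , 387.91749136, 184.78015218],
       [  0.        ,   0.        ,   1.        ]]), 'rvec': array([ 2.24679048, -1.35987707,  0.37527217]), 'tvec': array([-0.28454277,  0.39439113,  1.51048285])}
{'mtx': array([[412.86712407,   0.        , 254.44963194],
       [  0.        , 412.86712407, 190.27566115],
       [  0.        ,   0.        ,   1.        ]]), 'rvec': array([ 2.12976352, -2.12432217,  0.16921083]), 'tvec': array([-0.04291605,  0.54015309,  1.41480085])}
{'clock': 0.1, 'joints': array([ 1.02088516,  0.47770427,  0.02235972,  1.55635579, -0.01149664,
        1.10933791, -0.08308456]), 'qvel': array([ 0.00098319, -0.00157689,  0.00119751, -0.0024724 ,  0.00132146,
       -0.00152994,  0.00106166]), 'tau': array([ 4.17758900e-03, -5.97759247e+01,  1.61330581e+00, -2.81955940e+01,
        1.27351354e-02,  5.02491122e-03, -2.87786179e-06]), 'tcp_pos': array([ 0.2883772 , -0.60973251,  0.25243073]), 'orientation': array([-3.06367956e+00, -6.88047042e-01,  7.78371463e-04]), 'contact_force': array([-0.03174556, -0.03131102,  0.10047994]), 'moment': array([-0.03524412, -0.00593182,  0.03199327]), 'gripper_force': 0.0, 'grip_width': 0.08527858697209874} 0.022
```

View pics/top0.png

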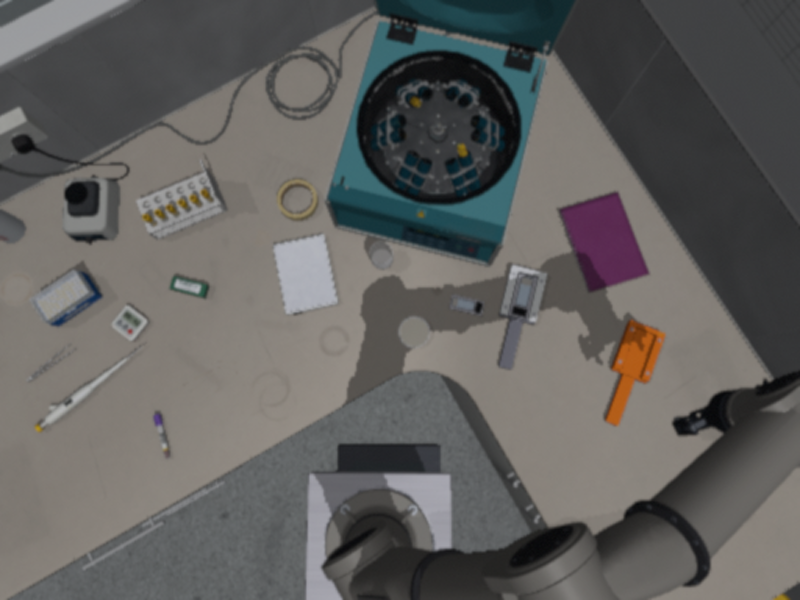

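View pics/scene0.png

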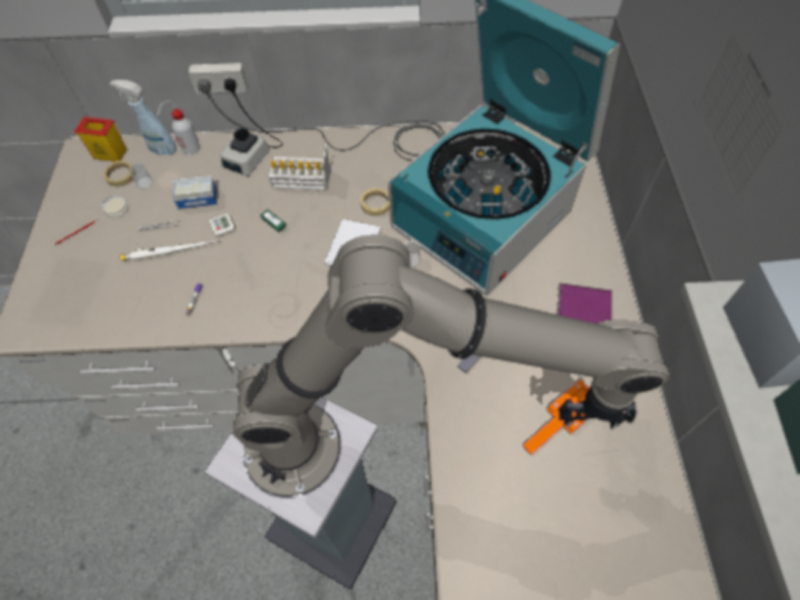

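The top view shows the grey/white dock at (522,295) with its tongue running to (508,365), and the orange look-alike at (637,355), which is not meant. The white pad is at (305,273), the beaker at (381,255) and the petri dish at about (413,332). There are two carrier candidates: one in the dock at (522,297), and a small loose one at (465,305). I'll check both in an enlarged crop.

```bash
cat > h.py <<'E'
import numpy as np,cv2
from bench import r
def ray(n,uv,z):
    c=r.camera_info(n);R=cv2.Rodrigues(c["rvec"])[0];C=-R.T@c["tvec"].ravel()
    d=R.T@np.linalg.inv(c["mtx"])@np.array([uv[0],uv[1],1.])
    return C+d*(z-C[2])/d[2]
def pix(n,p):
    c=r.camera_info(n);return cv2.projectPoints(np.array([p],float),c["rvec"],c["tvec"],c["mtx"],None)[0].ravel()
def crop(n,u0,v0,w,h,k,f):
    im=np.mean([r.grab_frame(n).astype(float) for _ in range(2)],0).astype(np.uint8)
    cv2.imwrite(f,cv2.resize(im[v0:v0+h,u0:u0+w],None,fx=k,fy=k,interpolation=cv2.INTER_CUBIC))
E
python3 - <<'E'
from h import *
crop("top",170,145,200,100,4,"pics/c1.png")
crop("top",300,160,66,82,7,"pics/c2.png")
E
```

```text
(no output)
```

View pics/c1.png

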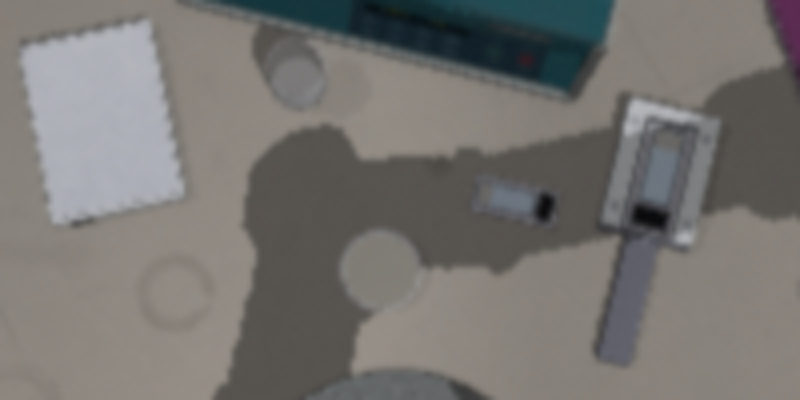

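View pics/c2.png

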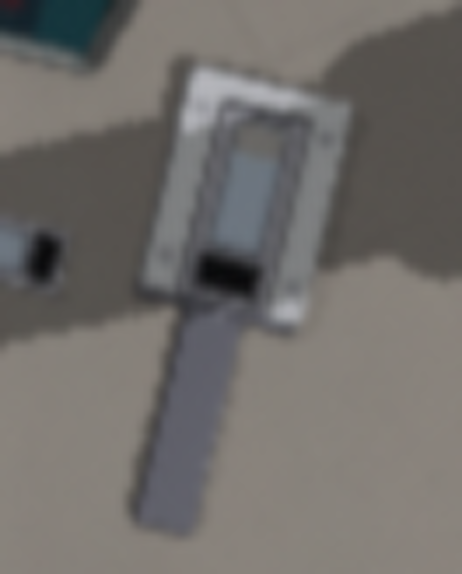

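The crop shows the dock's rail corners at c2 (190,65), (350,103), (298,330) and (140,293). The tongue ends at (133,520)-(193,533). The docked carrier has its black pad at (229,272). The loose carrier at c1 (515,200) is clearly smaller, so the docked one is meant.

Run:
```python
from h import *
f2=lambda p:(300+(p[0]+.5)/7-.5,160+(p[1]+.5)/7-.5)
f1=lambda p:(170+(p[0]+.5)/4-.5,145+(p[1]+.5)/4-.5)
D=[ray("top",f2(p),.024) for p in[(190,65),(350,103),(298,330),(140,293)]]
T=[ray("top",f2(p),.014) for p in[(133,520),(193,533)]]
P=[ray("top",f1(p),.020) for p in[(22,45),(150,20),(185,192),(53,225)]]
pad=ray("top",f2((229,272)),.024); small=[ray("top",f1(p),.01) for p in[(475,195),(555,208)]]
L=np.linalg.norm
print("dock",np.round(D,4),"edges",[round(L(D[i]-D[i-1]),4) for i in range(4)],"tongue",np.round(T,4))
print("pad",np.round(pad,4),"small L",L(small[0]-small[1]))
tm=(T[0]+T[1])/2; c=np.mean(D,0); front=(D[2]+D[3])/2;rear=(D[0]+D[1])/2
for a,b in((front,rear),(tm,rear),(tm,pad)): print("yaw",np.degrees(np.arctan2(*(b-a)[1::-1])),L((b-a)[:2]))
print("VP",np.round(P,4),np.mean(P,0),[round(L(P[i]-P[i-1]),4) for i in range(4)])
for a,b in((3,0),(2,1)): print("VP long yaw",np.degrees(np.arctan2(*(P[b]-P[a])[1::-1])))
for a,b in((1,0),(2,3)): print("VP short yaw",np.degrees(np.arctan2(*(P[b]-P[a])[1::-1]))-90)
for n,p,z in(("beaker",(295,75),.05),("petri",(380,270),.016)): print(n,ray("top",f1(p),z))
o=r.get_obs();R=cv2.Rodrigues(o["orientation"])[0];print(R)
```

```text
dock [[ 0.623  -0.3024  0.024 ]
 [ 0.6031 -0.3841  0.024 ]
 [ 0.4852 -0.3536  0.024 ]
 [ 0.504  -0.2738  0.024 ]] edges [np.float64(0.1224), np.float64(0.0841), np.float64(0.1218), np.float64(0.0819)] tongue [[ 0.3893 -0.2691  0.014 ]
 [ 0.3828 -0.2992  0.014 ]]
pad [ 0.5149 -0.3194  0.024 ] small L 0.07299123310658232
yaw -14.002577343814115 0.12210418383903553
yaw -14.593398083794302 0.23454672442849298
yaw -15.307676402297025 0.13357546124822867
VP [[0.6721 0.2498 0.02  ]
 [0.6958 0.1329 0.02  ]
 [0.5359 0.0977 0.02  ]
 [0.5057 0.2158 0.02  ]] [0.60236564 0.17405766 0.02      ] [np.float64(0.1699), np.float64(0.1192), np.float64(0.1637), np.float64(0.1219)]
VP long yaw 11.525364682828624
VP long yaw 12.432028581528597
VP short yaw 11.455030361336355
VP short yaw 14.360353456977549
beaker [ 0.63691389 -0.0017109   0.05      ]
petri [ 0.46614191 -0.07786211  0.016     ]
[[ 9.03992979e-01  4.27547162e-01 -3.43589424e-04]
 [ 4.27547296e-01 -9.03992785e-01  5.95091187e-04]
 [-5.61728122e-05 -6.84858984e-04 -9.99999764e-01]]
```

Emit:
step_arm(moves=[{"rz": 10,"gripper": -1},{"rz": 10,"gripper": -1},{"rz": 10,"gripper": -1},{"rz": 9.8,"gripper": -1},{"dx": 14.5,"dy": -34,"dz": 15,"gripper": -1},{"dx": 14.5,"dy": -34,"dz": 15,"gripper": -1},{"dx": 14.5,"dy": -34,"dz": 15,"gripper": -1},{"dx": 14.5,"dy": -34,"dz": 15,"gripper": -1},{"dx": 14.5,"dy": -34,"dz": 15,"gripper": -1},{"dx": 14.5,"dy": -34,"dz": 15,"gripper": -1},{"dx": 14.5,"dy": -34,"dz": 15,"gripper": -1},{"dx": 14.5,"dy": -34,"dz": 15,"gripper": -1},{"dx": 14.5,"dy": -34,"dz": 15,"gripper": -1},{"dx": 14.5,"dy": -33,"dz": 15,"gripper": -1},{},{}])

```text
invalid input at $.moves[0]: expected keys rx, ry, rz, dx, dy, dz, gripper
```

Run:
```python
from h import *
crop("scene",240,170,130,110,6,"pics/s1.png")
o=r.get_obs();R=cv2.Rodrigues(o["orientation"])[0];p=o["tcp_pos"]
print(o["clock"],p,np.degrees(np.arctan2(R[1,0],R[0,0])),R[:,2],o["contact_force"],o["grip_width"],pix("scene",p+.022*R[:,2]),pix("scene",(.5145,-.319,.024)),pix("scene",(.549,-.327,.024)))
```

```text
0.4 [ 0.28856939 -0.61012371  0.25317056] 25.311090229620806 [-1.22427742e-04  2.44330562e-04 -9.99999963e-01] [-0.06425286 -0.56947403 -0.19876991] 0.08514493356896408 [375.85655763 272.28428954] [315.74012167 212.81566957] [320.68784794 207.25286697]
```

View pics/s1.png

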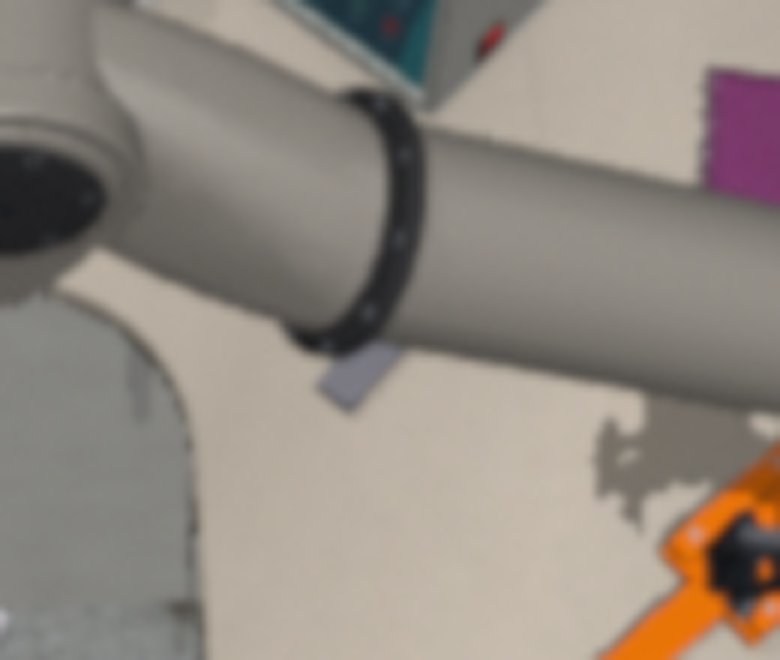

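The call was refused because every row needs all seven keys, so the arm hasn't moved. The picture shows the forearm still hiding the dock, with only the tongue tip visible at crop (350,380).

Emit:
step_arm(moves=[{"rx": 0,"ry": 0,"rz": 10,"dx": 0,"dy": 0,"dz": 0,"gripper": -1},{"rx": 0,"ry": 0,"rz": 10,"dx": 0,"dy": 0,"dz": 0,"gripper": -1},{"rx": 0,"ry": 0,"rz": 10,"dx": 0,"dy": 0,"dz": 0,"gripper": -1},{"rx": 0,"ry": 0,"rz": 9.8,"dx": 0,"dy": 0,"dz": 0,"gripper": -1},{"rx": 0,"ry": 0,"rz": 0,"dx": 14.5,"dy": -34,"dz": 15,"gripper": -1},{"rx": 0,"ry": 0,"rz": 0,"dx": 14.5,"dy": -34,"dz": 15,"gripper": -1},{"rx": 0,"ry": 0,"rz": 0,"dx": 14.5,"dy": -34,"dz": 15,"gripper": -1},{"rx": 0,"ry": 0,"rz": 0,"dx": 14.5,"dy": -34,"dz": 15,"gripper": -1},{"rx": 0,"ry": 0,"rz": 0,"dx": 14.5,"dy": -34,"dz": 15,"gripper": -1},{"rx": 0,"ry": 0,"rz": 0,"dx": 14.5,"dy": -34,"dz": 15,"gripper": -1},{"rx": 0,"ry": 0,"rz": 0,"dx": 14.5,"dy": -34,"dz": 15,"gripper": -1},{"rx": 0,"ry": 0,"rz": 0,"dx": 14.5,"dy": -34,"dz": 15,"gripper": -1},{"rx": 0,"ry": 0,"rz": 0,"dx": 14.5,"dy": -34,"dz": 15,"gripper": -1},{"rx": 0,"ry": 0,"rz": 0,"dx": 14.5,"dy": -33,"dz": 15,"gripper": -1},{"rx": 0,"ry": 0,"rz": 0,"dx": 0,"dy": 0,"dz": 0,"gripper": -1},{"rx": 0,"ry": 0,"rz": 0,"dx": 0,"dy": 0,"dz": 0,"gripper": -1}])

```text
clock: 2.4
tcp_pos: [0.5135, -0.3189, 0.1035]
orientation: [3.116, -0.397, -0.0]
contact_force: [-0.1, -0.8, 0.2]
grip_width: -0.0001
gripper_force: 0.0
```

```bash
cat > st.py <<'E'
from h import *
o=r.get_obs();R=cv2.Rodrigues(o["orientation"])[0];p=o["tcp_pos"]
print(o["clock"],p.round(4),"yaw",np.degrees(np.arctan2(R[1,0],R[0,0])).round(2),R[:,2].round(4),o["contact_force"].round(2),o["grip_width"].round(4),o["gripper_force"])
def tool(t): print("tool move mm",(R.T@(np.array(t)-p)*1000).round(1))
E
python3 - <<'E'
from st import *
tool((.5145,-.319,.046))
crop("scene",270,170,110,90,6,"pics/s2.png")
print(pix("scene",p+.022*R[:,2]),pix("scene",(.5145,-.319,.024)))
E
```

```text
Traceback (most recent call last):
  File "st.py", line 3, in <module>
    print(o["clock"],p.round(4),"yaw",np.degrees(np.arctan2(R[1,0],R[0,0])).round(2),R[:,2].round(4),o["contact_force"].round(2),o["grip_width"].round(4),o["gripper_force"])
                                                                                                                                 ^^^^^^^^^^^^^^^^^^^^^
AttributeError: 'float' object has no attribute 'round'
```

```bash
sed -i 's/o\["grip_width"\].round(4)/o["grip_width"]/' st.py
python3 - <<'E'
from st import *
tool((.5145,-.319,.046))
crop("scene",270,170,110,90,6,"pics/s2.png")
print(pix("scene",p+.022*R[:,2]),pix("scene",(.5145,-.319,.024)))
E
```

```text
2.4 [ 0.5135 -0.3189  0.1035] yaw -14.5 [-2.e-04 -6.e-04 -1.e+00] [-0.1  -0.79  0.16] -0.00011223850243987817 0.0
tool move mm [ 0.9 -0.2 57.5]
[317.12643169 206.39280931] [315.74012167 212.81566957]
```

View pics/s2.png

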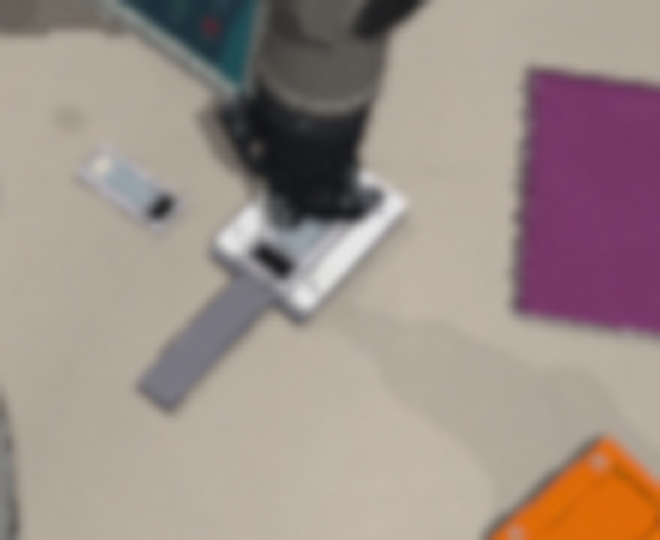

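The rubber pad shows at crop (272,260), about half a pixel from where I predicted it. Going down.

Emit:
step_arm(moves=[{"rx": 0,"ry": 0,"rz": 0,"dx": 0.5,"dy": 0,"dz": 18,"gripper": -1},{"rx": 0,"ry": 0,"rz": 0,"dx": 0.4,"dy": 0,"dz": 18,"gripper": -1},{"rx": 0,"ry": 0,"rz": 0,"dx": 0,"dy": 0,"dz": 15,"gripper": -1},{"rx": 0,"ry": 0,"rz": 0,"dx": 0,"dy": 0,"dz": 3,"gripper": -1},{"rx": 0,"ry": 0,"rz": 0,"dx": 0,"dy": 0,"dz": 1.5,"gripper": -1},{"rx": 0,"ry": 0,"rz": 0,"dx": 0,"dy": 0,"dz": 1,"gripper": -1},{"rx": 0,"ry": 0,"rz": 0,"dx": 0,"dy": 0,"dz": 0,"gripper": -1}])

```text
clock: 3.38
tcp_pos: [0.515, -0.3186, 0.0473]
orientation: [3.116, -0.396, 0.001]
contact_force: [0.2, 1.2, -0.3]
grip_width: -0.0002
gripper_force: 0.0
```

Emit:
step_arm(moves=[{"rx": 0,"ry": 0,"rz": 0,"dx": 0,"dy": 0,"dz": 1,"gripper": -1},{"rx": 0,"ry": 0,"rz": 0,"dx": 0,"dy": 0,"dz": 1,"gripper": -1},{"rx": 0,"ry": 0,"rz": 0,"dx": 0,"dy": 0,"dz": 0,"gripper": -1}])

```text
clock: 3.75
tcp_pos: [0.515, -0.3186, 0.0461]
orientation: [3.116, -0.396, 0.001]
contact_force: [-2.6, 1.4, 10.3]
grip_width: -0.0004
gripper_force: 5.2
```

Emit:
step_arm(moves=[{"rx": 0,"ry": 0,"rz": 0,"dx": -2,"dy": 0,"dz": 0,"gripper": -1},{"rx": 0,"ry": 0,"rz": 0,"dx": -4,"dy": 0,"dz": 0,"gripper": -1},{"rx": 0,"ry": 0,"rz": 0,"dx": -4,"dy": 0,"dz": 0,"gripper": -1}])

```text
clock: 4.12
tcp_pos: [0.5068, -0.3167, 0.0461]
orientation: [3.115, -0.396, 0.007]
contact_force: [2.9, -0.9, 5.8]
grip_width: 0.0004
gripper_force: 3.1
```

Emit:
step_arm(moves=[{"rx": 0,"ry": 0,"rz": 0,"dx": -4,"dy": 0,"dz": 0.4,"gripper": -1},{"rx": 0,"ry": 0,"rz": 0,"dx": -5,"dy": 0,"dz": 0,"gripper": -1},{"rx": 0,"ry": 0,"rz": 0,"dx": -5,"dy": 0,"dz": 0,"gripper": -1},{"rx": 0,"ry": 0,"rz": 0,"dx": -5,"dy": 0,"dz": 0,"gripper": -1}])

```text
clock: 4.62
tcp_pos: [0.489, -0.3123, 0.0461]
orientation: [3.115, -0.396, 0.009]
contact_force: [3.2, -0.3, 8.4]
grip_width: -0.0002
gripper_force: 4.0
```

Emit:
step_arm(moves=[{"rx": 0,"ry": 0,"rz": 0,"dx": -5,"dy": 0,"dz": 0.1,"gripper": -1},{"rx": 0,"ry": 0,"rz": 0,"dx": -5,"dy": 0,"dz": 0,"gripper": -1},{"rx": 0,"ry": 0,"rz": 0,"dx": -5,"dy": 0,"dz": 0,"gripper": -1},{"rx": 0,"ry": 0,"rz": 0,"dx": -5,"dy": 0,"dz": 0,"gripper": -1},{"rx": 0,"ry": 0,"rz": 0,"dx": -5,"dy": 0,"dz": 0,"gripper": -1}])

```text
clock: 5.25
tcp_pos: [0.4651, -0.3062, 0.0461]
orientation: [3.114, -0.396, 0.01]
contact_force: [3.6, -1.5, 9.0]
grip_width: -0.0002
gripper_force: 4.4
```

Emit:
step_arm(moves=[{"rx": 0,"ry": 0,"rz": 0,"dx": -5,"dy": 0,"dz": 0,"gripper": -1},{"rx": 0,"ry": 0,"rz": 0,"dx": -5,"dy": 0,"dz": 0,"gripper": -1},{"rx": 0,"ry": 0,"rz": 0,"dx": -5,"dy": 0,"dz": 0,"gripper": -1},{"rx": 0,"ry": 0,"rz": 0,"dx": -5,"dy": 0,"dz": 0,"gripper": -1},{"rx": 0,"ry": 0,"rz": 0,"dx": -5,"dy": 0,"dz": 0,"gripper": -1},{"rx": 0,"ry": 0,"rz": 0,"dx": -4,"dy": 0,"dz": 0,"gripper": -1},{"rx": 0,"ry": 0,"rz": 0,"dx": 0,"dy": 0,"dz": 0,"gripper": -1}])

```text
clock: 6.12
tcp_pos: [0.4367, -0.299, 0.0461]
orientation: [3.115, -0.396, 0.009]
contact_force: [1.5, -0.1, 11.4]
grip_width: -0.0003
gripper_force: 5.6
```

Emit:
step_arm(moves=[{"rx": 0,"ry": 0,"rz": 0,"dx": 0,"dy": 0,"dz": -4,"gripper": -1},{"rx": 0,"ry": 0,"rz": 0,"dx": 0,"dy": 0,"dz": -20,"gripper": -1},{"rx": 0,"ry": 0,"rz": 0,"dx": 0,"dy": 20,"dz": -25,"gripper": 1},{"rx": 0,"ry": 0,"rz": 0,"dx": 0,"dy": 40,"dz": -25,"gripper": 1},{"rx": 0,"ry": 0,"rz": 0,"dx": 0,"dy": 40,"dz": 0,"gripper": 1},{"rx": 0,"ry": 0,"rz": 0,"dx": 0,"dy": 20,"dz": 0,"gripper": 1},{"rx": 0,"ry": 0,"rz": 0,"dx": 0,"dy": 0,"dz": 0,"gripper": 1}])

```text
clock: 7.0
tcp_pos: [0.4032, -0.4143, 0.1176]
orientation: [-3.115, 0.4, 0.002]
contact_force: [-0.3, 1.5, 0.1]
grip_width: 0.0851
gripper_force: 0.0
```

Run:
```python
from st import *
crop("top",290,150,90,95,6,"pics/t3.png");crop("scene",270,170,90,95,6,"pics/s3.png")
cv2.imwrite("pics/both.png",cv2.resize(np.hstack([cv2.imread("pics/t3.png"),cv2.imread("pics/s3.png")])[:,:],(800,422)))
```

```text
7.0 [ 0.4032 -0.4143  0.1176] yaw -14.63 [-1.4e-03  8.0e-04 -1.0e+00] [-0.32  1.51  0.09] 0.08505161309762943 0.0
```

View pics/both.png

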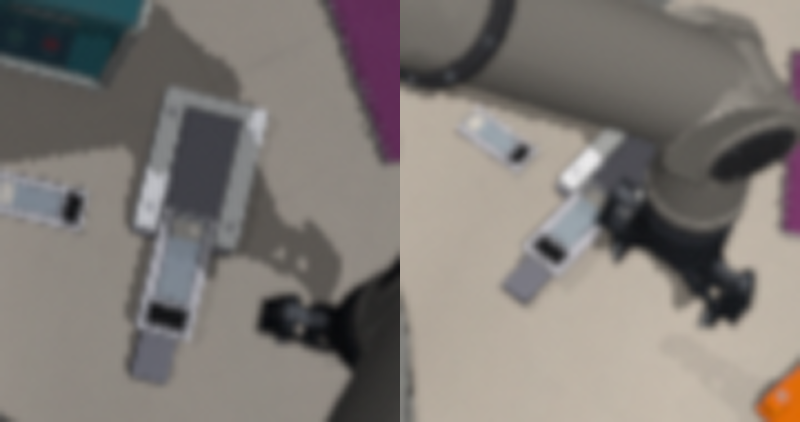

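The carrier now lies out on the tongue. In the left half its front corners are at (135,328) and (190,340) and the rubber pad at (166,316). I'll measure its pose from these.

Run:
```python
from st import *
k=4.4444
f=lambda p:(290+(p[0]+.5)/k-.5,150+(p[1]+.5)/k-.5)
a,b,m=[ray("top",f(q),.024) for q in[(135,328),(190,340),(166,316)]]
d=b-a;print(a,b,m,np.linalg.norm(d),"yaw",np.degrees(np.arctan2(d[1],d[0]))+90)
x=np.array([np.cos(np.radians(-14.6)),np.sin(np.radians(-14.6)),0])
c1=(a+b)/2+.05*x;c2=m+.036*x;c3=np.array([.4367,-.299,0])+.036*x;print(c1,c2,c3)
c=(c2+c3)/2; c[2]=.035; tool(c)
# out fraction: rail front
print(np.dot(np.array([.549,-.327,0])-c3,x))
```

```text
7.2 [ 0.405  -0.4118  0.1178] yaw -14.34 [-6.0e-04  1.7e-03 -1.0e+00] [-0.58  0.82 -0.7 ] 0.0852839577575827 0.0
[ 0.42548291 -0.27347475  0.024     ] [ 0.41604843 -0.31687528  0.024     ] [ 0.43511058 -0.29834397  0.024     ] 0.044414128095416706 yaw -12.26424467012491
[ 0.46915113 -0.30777848  0.024     ] [ 0.46994811 -0.30741847  0.024     ] [ 0.47153753 -0.3080745   0.        ]
tool move mm [  38.  -117.    82.9]
0.07973168187593262
```

Emit:
step_arm(moves=[{"rx": 0,"ry": 0,"rz": 0,"dx": 8,"dy": -24,"dz": 4,"gripper": 1},{"rx": 0,"ry": 0,"rz": 0,"dx": 10,"dy": -31,"dz": 8,"gripper": 1},{"rx": 0,"ry": 0,"rz": 0,"dx": 10,"dy": -31,"dz": 8,"gripper": 1},{"rx": 0,"ry": 0,"rz": 0,"dx": 10,"dy": -31,"dz": 8,"gripper": 1},{"rx": 0,"ry": 0,"rz": 0,"dx": 0,"dy": 0,"dz": 0,"gripper": 1},{"rx": 0,"ry": 0,"rz": 0,"dx": 0,"dy": 0,"dz": 0,"gripper": 1}])

```text
clock: 7.95
tcp_pos: [0.4703, -0.3097, 0.0903]
orientation: [3.117, -0.394, -0.001]
contact_force: [-0.9, -0.8, 0.3]
grip_width: 0.0854
gripper_force: 0.0
```

Run:
```python
from st import *
tool((.4705,-.3077,.035)); print(np.linalg.norm(R-np.eye(3)), R.round(4))
```

```text
7.95 [ 0.4703 -0.3097  0.0903] yaw -14.43 [-4.e-04 -1.e-04 -1.e+00] [-0.94 -0.77  0.34] 0.08536449209593322 0.0
tool move mm [-0.3 -2.  55.3]
2.8284271211797662 [[ 9.685e-01 -2.491e-01 -4.000e-04]
 [-2.491e-01 -9.685e-01 -1.000e-04]
 [-4.000e-04  1.000e-04 -1.000e+00]]
```

Emit:
step_arm(grip_force=25, moves=[{"rx": 0,"ry": 0,"rz": 0,"dx": 0,"dy": -1,"dz": 15,"gripper": 1},{"rx": 0,"ry": 0,"rz": 0,"dx": 0,"dy": -1,"dz": 20,"gripper": 1},{"rx": 0,"ry": 0,"rz": 0,"dx": 0,"dy": 0,"dz": 15,"gripper": 0.6},{"rx": 0,"ry": 0,"rz": 0,"dx": 0,"dy": 0,"dz": 5.8,"gripper": 0.3},{"rx": 0,"ry": 0,"rz": 0,"dx": 0,"dy": 0,"dz": 0,"gripper": 0.25},{"rx": 0,"ry": 0,"rz": 0,"dx": 0,"dy": 0,"dz": 0,"gripper": 0.2},{"rx": 0,"ry": 0,"rz": 0,"dx": 0,"dy": 0,"dz": 0,"gripper": 0.12}])

```text
clock: 8.82
tcp_pos: [0.4713, -0.3085, 0.0351]
orientation: [3.116, -0.396, 0.002]
contact_force: [-1.0, 0.4, -0.5]
grip_width: 0.0477
gripper_force: 0.0
```

Emit:
step_arm(grip_force=30, moves=[{"rx": 0,"ry": 0,"rz": 0,"dx": 0,"dy": 0,"dz": 0.3,"gripper": 0.06},{"rx": 0,"ry": 0,"rz": 0,"dx": 0,"dy": 0,"dz": 0,"gripper": 0.0},{"rx": 0,"ry": 0,"rz": 0,"dx": 0,"dy": 0,"dz": 0,"gripper": -0.1},{"rx": 0,"ry": 0,"rz": 0,"dx": 0,"dy": 0,"dz": 0,"gripper": -0.3},{"rx": 0,"ry": 0,"rz": 0,"dx": 0,"dy": 0,"dz": 0,"gripper": -0.5}])

```text
clock: 9.45
tcp_pos: [0.4711, -0.3083, 0.0347]
orientation: [3.116, -0.396, 0.001]
contact_force: [-0.2, 0.6, 6.2]
grip_width: 0.0433
gripper_force: 29.8
```

Emit:
step_arm(moves=[{"rx": 0,"ry": 0,"rz": 0,"dx": 0,"dy": 0,"dz": -2,"gripper": -0.5},{"rx": 0,"ry": 0,"rz": 0,"dx": 0,"dy": 0,"dz": -5,"gripper": -0.5},{"rx": 0,"ry": 0,"rz": 0,"dx": 0,"dy": 0,"dz": -12,"gripper": -0.5},{"rx": 0,"ry": 0,"rz": 0,"dx": 0,"dy": 0,"dz": -20,"gripper": -0.5},{"rx": 0,"ry": 0,"rz": 0,"dx": 0,"dy": 0,"dz": -25,"gripper": -0.5},{"rx": 0,"ry": 0,"rz": 0,"dx": 0,"dy": 0,"dz": -25,"gripper": -0.5},{"rx": 0,"ry": 0,"rz": 0,"dx": 0,"dy": 0,"dz": -25,"gripper": -0.5},{"rx": 0,"ry": 0,"rz": 0,"dx": 0,"dy": 0,"dz": -12,"gripper": -0.5},{"rx": 0,"ry": 0,"rz": 0,"dx": 0,"dy": 0,"dz": 0,"gripper": -0.5}])

```text
clock: 10.58
tcp_pos: [0.4713, -0.3084, 0.1611]
orientation: [3.116, -0.396, 0.003]
contact_force: [-0.0, -0.2, -1.6]
grip_width: 0.0432
gripper_force: 30.9
```

Run:
```python
from st import *
tool((.49,.05,p[2])); tool((.6024,.174,p[2]))
for q in((330,228),(332,205),(490,262)):print("centrifuge",ray("top",(q[0]/1.5625,q[1]/1.5625),0),ray("top",(q[0]/1.5625,q[1]/1.5625),.2))
crop("scene",240,130,120,110,6,"pics/s4.png")
```

```text
10.575 [ 0.4713 -0.3084  0.1611] yaw -14.49 [ 1.6e-03 -8.0e-04 -1.0e+00] [-0.04 -0.25 -1.58] 0.043196477040392284 30.923754572868347
tool move mm [-7.150e+01 -3.517e+02 -3.000e-01]
tool move mm [ 6.300e+00 -4.999e+02 -2.000e-01]
centrifuge [0.71552488 0.12069176 0.        ] [0.65856874 0.09651081 0.2       ]
centrifuge [0.77255453 0.11710511 0.        ] [0.70791938 0.0934071  0.2       ]
centrifuge [ 0.63285992 -0.25832869  0.        ] [ 0.58703458 -0.23147471  0.2       ]
```

View pics/s4.png

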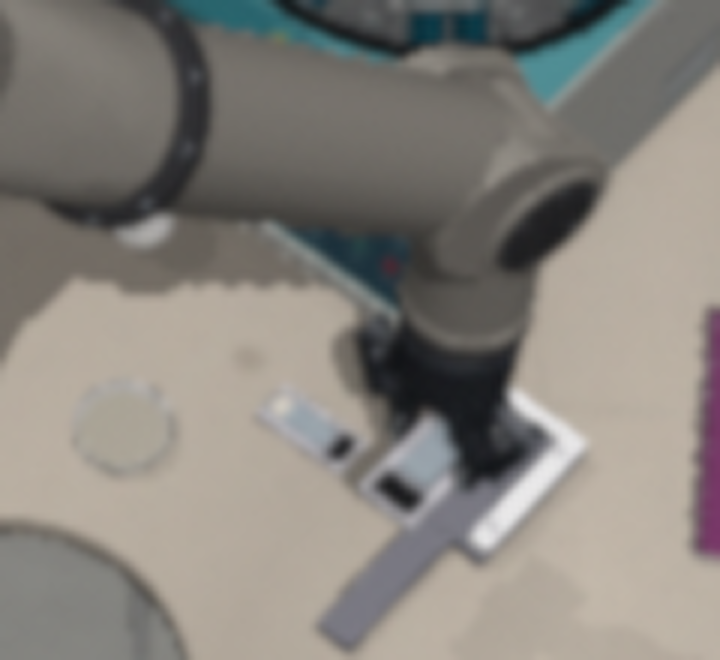

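The carrier is held level above the dock; in the crop its pad is at (398,490) and the beaker and petri dish are undisturbed. Moving it across in front of the centrifuge.

Emit:
step_arm(moves=[{"rx": 0,"ry": 0,"rz": 0,"dx": -4,"dy": -15,"dz": 0,"gripper": -0.5},{"rx": 0,"ry": 0,"rz": 0,"dx": -7,"dy": -27,"dz": 0,"gripper": -0.5},{"rx": 0,"ry": 0,"rz": 0,"dx": -9,"dy": -35,"dz": 0,"gripper": -0.5},{"rx": 0,"ry": 0,"rz": 0,"dx": -9,"dy": -35,"dz": 0,"gripper": -0.5},{"rx": 0,"ry": 0,"rz": 0,"dx": -9,"dy": -35,"dz": 0,"gripper": -0.5},{"rx": 0,"ry": 0,"rz": 0,"dx": -9,"dy": -35,"dz": 0,"gripper": -0.5},{"rx": 0,"ry": 0,"rz": 0,"dx": -9,"dy": -35,"dz": 0,"gripper": -0.5},{"rx": 0,"ry": 0,"rz": 0,"dx": -9,"dy": -35,"dz": 0,"gripper": -0.5},{"rx": 0,"ry": 0,"rz": 0,"dx": -9,"dy": -35,"dz": 0,"gripper": -0.5},{"rx": 0,"ry": 0,"rz": 0,"dx": -9,"dy": -34,"dz": 0,"gripper": -0.5},{"rx": 0,"ry": 0,"rz": 0,"dx": -7,"dy": -26,"dz": 0,"gripper": -0.5},{"rx": 0,"ry": 0,"rz": -4,"dx": 0,"dy": 0,"dz": 0,"gripper": -0.5},{"rx": 0,"ry": 0,"rz": -6.3,"dx": 0,"dy": 0,"dz": 0,"gripper": -0.5},{"rx": 0,"ry": 0,"rz": -6.3,"dx": 0,"dy": 0,"dz": 0,"gripper": -0.5},{"rx": 0,"ry": 0,"rz": -6.3,"dx": 0,"dy": 0,"dz": 0,"gripper": -0.5},{"rx": 0,"ry": 0,"rz": -4,"dx": 0,"dy": 0,"dz": 0,"gripper": -0.5},{"rx": 0,"ry": 0,"rz": 0,"dx": 0,"dy": 0,"dz": 0,"gripper": -0.5},{"rx": 0,"ry": 0,"rz": 0,"dx": 0,"dy": 0,"dz": 0,"gripper": -0.5}])

```text
clock: 12.92
tcp_pos: [0.47, 0.0507, 0.1599]
orientation: [-3.123, -0.338, 0.001]
contact_force: [-0.5, 0.4, -0.9]
grip_width: 0.0432
gripper_force: 30.9
```

Run:
```python
from st import *
tool((.6024,.174,.1))
im=r.grab_frame("top");g=cv2.GaussianBlur(im,(3,3),0)
m=((g.min(2)>150)*255).astype(np.uint8)
m[:, :165]=0;m[:,225:]=0;m[:140]=0;m[215:]=0
cs=cv2.findContours(m,cv2.RETR_EXTERNAL,cv2.CHAIN_APPROX_NONE)[0]
for c in cs:
    if cv2.contourArea(c)>300:
        w=np.array([ray("top",q,.02)[:2] for q in c[:,0]],np.float32)*1000
        print(cv2.contourArea(c),cv2.minAreaRect(w))
crop("top",160,130,100,80,7,"pics/t5.png")
```

```text
12.925 [0.47   0.0507 0.1599] yaw 12.37 [-8.e-04 -1.e-04 -1.e+00] [-0.49  0.36 -0.87] 0.04322834375547323 30.91500163078308
tool move mm [155.8 -92.1  59.7]
```

Run:
```python
from st import *
im=r.grab_frame("top");g=cv2.GaussianBlur(im,(3,3),0).min(2)
print(g[174,195],g[174,170],g[205,200])
s=g[135:215,165:225];t=(int(g[174,195])+int(g[174,170]))//2
for t in(t-8,t,t+8):
    m=((s>t)*255).astype(np.uint8)
    for c in cv2.findContours(m,cv2.RETR_EXTERNAL,cv2.CHAIN_APPROX_NONE)[0]:
        if cv2.contourArea(c)>300:
            w=np.array([ray("top",q+[165,135],.02)[:2] for q in c[:,0]],np.float32)*1000
            M=cv2.moments(m);print(t,cv2.contourArea(c),cv2.minAreaRect(w),ray("top",(165+M["m10"]/M["m00"],135+M["m01"]/M["m00"]),.02))
```

```text
13.075 [0.4704 0.0504 0.1601] yaw 12.38 [-3.e-04 -0.e+00 -1.e+00] [ 0.34 -0.15 -1.6 ] 0.042865022721199166 30.91525912284851
112 124 105
110 1972.0 ((606.7052001953125, 202.2515869140625), (296.46429443359375, 163.96115112304688), 2.3127634525299072) [0.61383099 0.21591944 0.02      ]
118 1142.5 ((605.0247802734375, 242.00271606445312), (296.3145446777344, 84.38805389404297), 2.312758207321167) [0.61351808 0.23617294 0.02      ]
```

Run:
```python
from st import *
im=cv2.resize(cv2.imread("pics/top0.png"),(512,384),interpolation=cv2.INTER_AREA);g=cv2.GaussianBlur(im,(3,3),0).min(2)
print(g[174,195],g[174,170])
s=g[140:210,168:222];t0=(int(g[174,195])+int(g[174,170]))//2
for t in(t0-8,t0,t0+8):
    m=((s>t)*255).astype(np.uint8)
    for c in cv2.findContours(m,cv2.RETR_EXTERNAL,cv2.CHAIN_APPROX_NONE)[0]:
        if cv2.contourArea(c)>300:
            w=np.array([ray("top",q+[168,140],.02)[:2] for q in c[:,0]],np.float32)*1000
            M=cv2.moments(c);print(t,cv2.contourArea(c),cv2.minAreaRect(w),ray("top",(168+M["m10"]/M["m00"],140+M["m01"]/M["m00"]),.02))
```

```text
13.125 [0.4705 0.0504 0.1601] yaw 12.39 [-1.e-04 -0.e+00 -1.e+00] [ 0.47 -0.8  -0.89] 0.043452296929987165 30.915454030036926
174 121
139 1463.5 ((600.4696044921875, 175.4232177734375), (168.95315551757812, 123.66533660888672), 12.370508193969727) [0.59977741 0.17527335 0.02      ]
147 1429.5 ((600.8267211914062, 175.52700805664062), (166.62957763671875, 122.28125762939453), 12.378337860107422) [0.59990028 0.17536949 0.02      ]
155 1328.5 ((600.8197021484375, 176.24673461914062), (163.0098419189453, 119.77891540527344), 11.580034255981445) [0.60012452 0.17533677 0.02      ]
```

Emit:
step_arm(moves=[{"rx": 0,"ry": 0,"rz": 0,"dx": 10,"dy": -6,"dz": 0,"gripper": -0.5},{"rx": 0,"ry": 0,"rz": 0,"dx": 24,"dy": -15,"dz": 0,"gripper": -0.5},{"rx": 0,"ry": 0,"rz": 0,"dx": 33,"dy": -20.3,"dz": 0,"gripper": -0.5},{"rx": 0,"ry": 0,"rz": 0,"dx": 33,"dy": -20,"dz": 0,"gripper": -0.5},{"rx": 0,"ry": 0,"rz": 0,"dx": 28,"dy": -18,"dz": 0,"gripper": -0.5},{"rx": 0,"ry": 0,"rz": 0,"dx": 18,"dy": -11,"dz": 0,"gripper": -0.5},{"rx": 0,"ry": 0,"rz": 0,"dx": 7.3,"dy": -4,"dz": 0,"gripper": -0.5},{"rx": 0,"ry": 0,"rz": 0,"dx": 0,"dy": 0,"dz": 12,"gripper": -0.5},{"rx": 0,"ry": 0,"rz": 0,"dx": 0,"dy": 0,"dz": 25,"gripper": -0.5},{"rx": 0,"ry": 0,"rz": 0,"dx": 0,"dy": 0,"dz": 25,"gripper": -0.5},{"rx": 0,"ry": 0,"rz": 0,"dx": 0,"dy": 0,"dz": 25,"gripper": -0.5},{"rx": 0,"ry": 0,"rz": 0,"dx": 0,"dy": 0,"dz": 15,"gripper": -0.5},{"rx": 0,"ry": 0,"rz": 0,"dx": 0,"dy": 0,"dz": 6,"gripper": -0.5},{"rx": 0,"ry": 0,"rz": 0,"dx": 0,"dy": 0,"dz": 0,"gripper": -0.5},{"rx": 0,"ry": 0,"rz": 0,"dx": 0,"dy": 0,"dz": 0,"gripper": -0.5}])

```text
clock: 15.0
tcp_pos: [0.6006, 0.1755, 0.0531]
orientation: [-3.123, -0.339, -0.002]
contact_force: [0.2, -0.1, -0.3]
grip_width: 0.0432
gripper_force: 30.9
```

Run:
```python
from st import *
tool((.600,.1753,.0407))
crop("scene",190,125,90,80,6,"pics/s6.png");crop("top",155,130,90,80,6,"pics/t6.png")
cv2.imwrite("pics/b6.png",cv2.resize(np.hstack([cv2.imread("pics/t6.png"),cv2.imread("pics/s6.png")]),(800,356)))
```

```text
15.0 [0.6006 0.1755 0.0531] yaw 12.41 [ 1.5e-03  5.0e-04 -1.0e+00] [ 0.15 -0.15 -0.34] 0.043170560583688226 30.907832980155945
tool move mm [-0.7  0.1 12.4]
```

View pics/b6.png

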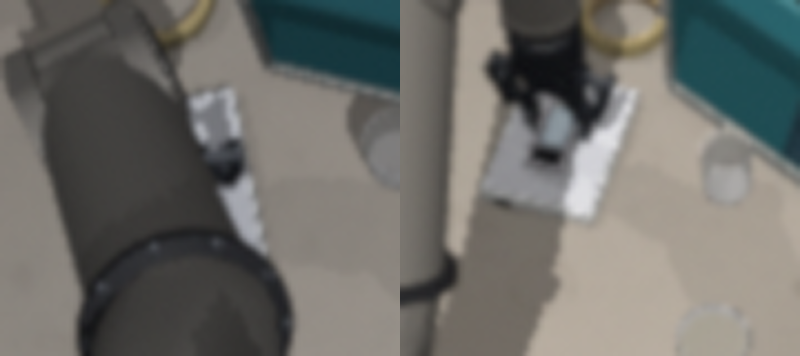

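The scene half shows the carrier held centrally over the pad, with its black end at (547,155) and the beaker and dish untouched. Lowering it slowly.

Emit:
step_arm(moves=[{"rx": 0,"ry": 0,"rz": 0,"dx": -0.5,"dy": 0,"dz": 4,"gripper": -0.5},{"rx": 0,"ry": 0,"rz": 0,"dx": 0,"dy": 0,"dz": 4,"gripper": -0.5},{"rx": 0,"ry": 0,"rz": 0,"dx": 0,"dy": 0,"dz": 2,"gripper": -0.5},{"rx": 0,"ry": 0,"rz": 0,"dx": 0,"dy": 0,"dz": 1,"gripper": -0.5},{"rx": 0,"ry": 0,"rz": 0,"dx": 0,"dy": 0,"dz": 0.5,"gripper": -0.5},{"rx": 0,"ry": 0,"rz": 0,"dx": 0,"dy": 0,"dz": 0,"gripper": -0.5},{"rx": 0,"ry": 0,"rz": 0,"dx": 0,"dy": 0,"dz": 0,"gripper": -0.5}])

```text
clock: 16.08
tcp_pos: [0.5996, 0.1753, 0.0408]
orientation: [-3.123, -0.34, -0.0]
contact_force: [0.3, 0.4, 0.1]
grip_width: 0.0427
gripper_force: 31.0
```

Emit:
step_arm(moves=[{"rx": 0,"ry": 0,"rz": 0,"dx": 0,"dy": 0,"dz": 0.5,"gripper": -0.5},{"rx": 0,"ry": 0,"rz": 0,"dx": 0,"dy": 0,"dz": 0,"gripper": -0.5}])

```text
clock: 16.32
tcp_pos: [0.5996, 0.1753, 0.0407]
orientation: [-3.123, -0.34, -0.0]
contact_force: [-2.9, -1.8, 5.4]
grip_width: 0.0431
gripper_force: 31.5
```

Contact came at the height I expected, so the carrier is down on the pad. Releasing.

Emit:
step_arm(moves=[{"rx": 0,"ry": 0,"rz": 0,"dx": 0,"dy": 0,"dz": 0,"gripper": 0.05},{"rx": 0,"ry": 0,"rz": 0,"dx": 0,"dy": 0,"dz": 0,"gripper": 0.15},{"rx": 0,"ry": 0,"rz": 0,"dx": 0,"dy": 0,"dz": 0,"gripper": 0.4},{"rx": 0,"ry": 0,"rz": 0,"dx": 0,"dy": 0,"dz": 0,"gripper": 0.7},{"rx": 0,"ry": 0,"rz": 0,"dx": 0,"dy": 0,"dz": -4,"gripper": 0.8},{"rx": 0,"ry": 0,"rz": 0,"dx": 0,"dy": 0,"dz": -15,"gripper": 0.8},{"rx": 0,"ry": 0,"rz": 0,"dx": 0,"dy": 0,"dz": -30,"gripper": 0.8},{"rx": 0,"ry": 0,"rz": 0,"dx": 0,"dy": 0,"dz": -40,"gripper": 0.8},{"rx": 0,"ry": 0,"rz": 0,"dx": 0,"dy": -20,"dz": -40,"gripper": 0.8},{"rx": 0,"ry": 0,"rz": 0,"dx": 0,"dy": -40,"dz": 0,"gripper": 0.8},{"rx": 0,"ry": 0,"rz": 0,"dx": 0,"dy": -40,"dz": 0,"gripper": 0.8},{"rx": 0,"ry": 0,"rz": 0,"dx": 0,"dy": -40,"dz": 0,"gripper": 0.8},{"rx": 0,"ry": 0,"rz": 0,"dx": 0,"dy": -20,"dz": 0,"gripper": 0.8},{"rx": 0,"ry": 0,"rz": 0,"dx": 0,"dy": 0,"dz": 0,"gripper": 0.8},{"rx": 0,"ry": 0,"rz": 0,"dx": 0,"dy": 0,"dz": 0,"gripper": 0.8}])

```text
clock: 18.2
tcp_pos: [0.5661, 0.3291, 0.1693]
orientation: [3.122, 0.336, 0.0]
contact_force: [0.6, -0.5, 0.2]
grip_width: 0.0769
gripper_force: 0.0
```

Run:
```python
from st import *
crop("scene",190,125,120,80,6,"pics/s7.png");crop("top",155,130,120,80,6,"pics/t7.png")
cv2.imwrite("pics/b7.png",cv2.resize(np.vstack([cv2.imread("pics/t7.png"),cv2.imread("pics/s7.png")]),(450,600)))
```

```text
18.2 [0.5661 0.3291 0.1693] yaw 12.27 [ 5.0e-04 -1.6e-03 -1.0e+00] [ 0.55 -0.55  0.16] 0.0768746619720546 0.0
```

View pics/b7.png

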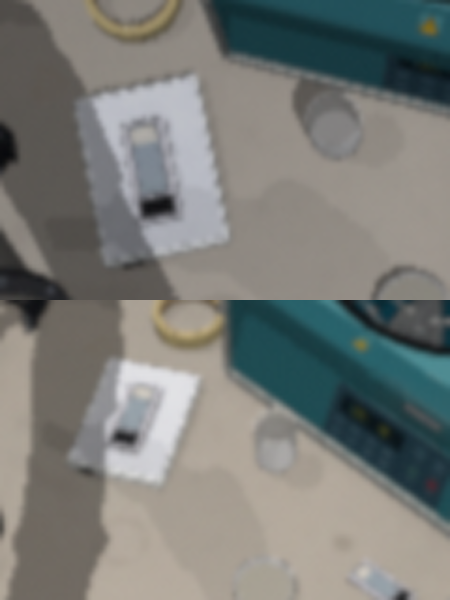

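The carrier lies slide up in the middle of the pad: carrier centre at (151,169), pad centre at (152,170), axes aligned. The bystanders in view are untouched and the gripper is clear.

```bash
python3 -c "
from bench import r
print(r.hand_in())"
```

```text
the job is handed in; nothing more can be done
None
```

The job is handed in at about 18 s: I dragged the carrier out until about 78% of it was on the tongue, let go, then gripped it by its long sides and laid it slide up and lengthwise in the middle of the white viewing pad. The last picture shows the beaker and petri dish where they were; the slide box was not in that view, but the arm never went near it.

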